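Drive the missing peg into the cup rack

TASK

Take the spare wooden peg out of the grey parts holder, stand its screw shank in the empty hole of the cup-drying rack, and drive it in: push down firmly (some 15 newtons; twice that may split the wood) while turning it clockwise, so that the thread bites, regripping as needed, until its collar sits down on the board. Let go with the peg standing upright, and leave the other things on the worktop alone.

Things in the scene. Friction and masses are not known exactly. Their poses are not given: they have to be found in the camera images.
- peg: loose cup peg, 78 mm tall, about 90 g; origin at the centre of its foot, z up along it. Steel self-tapping shank 19 mm in diameter from 0 to 22 mm, wooden collar 33 mm in diameter from 22 to 28 mm, round wooden handle 26 mm in diameter from 29 to 72 mm (grip it there from above), rounded top with a red dot. Starts upright in a well of the parts holder.
- peg_collar (a point): centre of the underside of the peg's collar, 22 mm above its foot; z up. Fully home, it is level with pilot_hole, within about 1 mm once let go. The wood under the shank gives by about 0.05 mm a newton and springs back when let go, so near the end keep turning under the push until it has surely arrived; extra turning does no harm, the peg then just slips round.
- peg_tip (a point): centre of the peg's foot (z up), which bears on the wood. Only turning clockwise, seen from above, under a push drives it: 12 mm a full turn, so half a turn (3.1 rad) in all, plus what slips. Under about 8 N of push it mostly slips round; 13 to 20 N serves. Pushing alone does not drive it. Foot, hole wall and collar together must not be pressed with over 40 N.
- pilot_hole (a point): centre of the mouth of the rack's empty hole, on the board's top face, 30 mm above the worktop; z up. The hole is 22 mm wide, a loose fit. Pushed in without turning, the shank stops 16 mm deep on uncut wood, the collar 6 mm above the board. Released to regrip, the peg stands by itself in the hole.
- rack: cup-drying rack: fixed light wooden board 200 x 240 x 30 mm (x, y, z), origin at the centre of its underside, z up. Four peg places at x and y = +/-55 mm; three carry fitted pegs that stand 55.5 mm above the board (collar 33 mm, handle 26 mm in diameter); the one at (-55, -55) mm is the empty hole.
- holder: grey plastic parts holder, fixed, 70 x 120 x 28 mm, origin at the centre of its underside, with two wells of 25 mm diameter at y = -30 and +30 mm; the peg starts in the one at -30 mm, its collar on the holder's top; the other is empty.
- preserve_jar: bystander: jar with white lid, 68 mm wide, 84 mm tall, origin under its centre
- cup: bystander: white cup with a red line, 82 x 112 x 94 mm, origin under its centre
- spotted_cup: bystander: white cup with blue dots, 90 x 120 x 93 mm, origin under its centre
- lemon: bystander: lemon, 78 x 55 x 56 mm, origin under its centre
- tin: bystander: low tin, 75 mm wide, 58 mm tall, origin under its centre
- pepper: bystander: spice jar with dark cap, 45 mm wide, 105 mm tall, origin under its centre
Mind the look-alikes: they are no part of the job. Leave any green or purple look-alike of the peg alone.

How it is judged:
By the outcome, as a careful person would: the job done as asked, in the order asked, and still so for the second after the job is handed in, with the robot touching nothing.
It also fails if it takes over 72 s, if anything falls off the work surface, if the arm or the gripper's body presses on something with over 40 N, if the wrist force passes 120 N, or if a joint passes its speed limit or range.

ROBOT

A 7-joint arm with a two-finger parallel gripper is mounted at the origin on a cart in front of the work surface, level with it; the furniture and walls round the work are solid. World frame = base frame: x ahead of the robot, y to its left, z up, the work surface at z = 0. Lengths are in m, angles in rad, forces in N, time in s.
With the tool pointing down it reaches from about 0.4 to 0.85 m from the base axis. Payload 4.5 kg.
Tool frame: the origin (TCP) lies midway between the tips of the shut fingers; the grasp point (between the pads) lies 19 mm behind it; z points along the fingers, y is the line along which they close (so a half turn about z gives the same grasp; the last joint's range is limited). The gripper opens to 88 mm and grips with 3 to 60 N. Pads are 18 mm wide; open, the fingers measure 123 mm over their backs; the gripper's body (75 mm by 187 mm) begins 45 mm behind the grasp point.
Start: joints at [1.314, 0.689, -0.195, 1.565, 0.157, 0.902, -0.215], TCP at [0.179, -0.599, 0.239] pointing down, gripper open.
Joint ranges: [-3.01, 3.01], [-0.46, 2.08], [-1.47, 1.51], [0.13, 2.56], [-1, 4.14], [0.04, 2.09], [-2.66, 2.66]. Speed limits (rad/s): [2.57, 2.57, 3.14, 3.14, 3.14, 3.14, 3.14].

INTERFACE

Orientations are given as a unit quaternion [x, y, z, w].
In Python, from plant import r gives the robot as it stands.
- The arm moves only by the tool carry_out, never from a script. Its argument "plan" is a list of rows, each an object with "rot": the turn, a rotation vector about the tool's x, y, z in rad, a list of three; "xyz": the shift along the tool's x, y, z in m, a list of three; "grip": the closure in counts, from 0 (fully open) to 255 (shut). In form: [{"rot": [wx, wy, wz], "xyz": [dx, dy, dz], "grip": grip}, ...]. A call has 1 to 8 rows; each row is the pose to reach, as a shift and turn from the pose commanded when the call began, along the tool's axes at that moment; what a row does not reach only later rows make up. A row lasts 1/12 s, in which the tool goes at most 41.7 mm and 7.16 degrees, less where a joint would pass 70% of its speed; a pose out of reach is approached as far as the arm can. A call with a gripper value outside its range is refused whole. The fingers move at their own pace and stop on an object; "squeeze" is the grip in N (left out, the last holds). Time passes only in rows, so rows that repeat a pose let the fingers close. It gives the time, the measured TCP pose, the force, the opening and the grip force at its end, in the units of the state.
- r.get_state(): the state, without advancing time (a new reading comes with each control period).
- r.snapshot(name): name is "scene" or "top"; returns the picture (480x640x3 uint8, red, green, blue); there is no depth.
- r.camera_params(name): a dict with "fx", "fy", "cx", "cy" (pixels), "position" and "attitude" of the camera in the world. Camera axes: x right, y down, z forward; pixel columns grow to the right and rows downward; lengths in m; the calibration is good to about 2 mm. A picture is of the moment at which its call begins. camera_params takes no time and is no camera call.
- r.finish_job(): hands the job in; it is judged then, once.
The state is a dict: "clock": time; "q": joint angles; "qd": joint speeds; "joint_torque": joint torques, N m; "tool_pos": TCP position; "eef_rot": TCP orientation; "contact_force": force on the tool from outside, world axes, zero at the start; "moment": the same for the moment, N m; "opening": opening from 0.0 (shut) to 1.0 (fully open); "finger_force": force on a finger pad.
Only numpy, scipy, OpenCV 4.12 (cv2) and the standard library are available. Lean on these libraries where they do the work, as an engineer would, in place of code of your own. Each camera call takes 0.05 s, during which the arm holds its last target. There are 200 camera calls.

## Working session

There is one attempt and no reset: what is moved stays moved. The work goes in short steps, Python scripts to look and compute and a tool call to move; the robot and the scene stay as the last step left them, time stands still between calls to the robot, and variables do not carry over. Pictures are saved under pics/ and viewed, at most 13 in all, crops included, and the job is handed in when it is done.

Besides the shell and the picture viewer there is one more tool, called as name([rows], argument=value, ...), one row to a line, values as JSON. carry_out: Moves the arm, as the interface text tells. Its arguments: {"type":"object","properties":{"plan":{"type":"array"},"squeeze":{"type":"number"}},"required":["plan"]}

```bash
mkdir -p pics; python3 - <<'E'
from plant import r
import cv2
for n in("scene","top"):
    cv2.imwrite(f"pics/{n}0.png",r.snapshot(n)[:,:,::-1]); print(n,r.camera_params(n))
s=r.get_state(); print(s)
E
```

```text
scene {'fx': 446.449416811548, 'fy': 446.449416811548, 'cx': 323.3618142635957, 'cy': 237.88497484190788, 'position': array([0.06755271, 0.91027796, 1.03100803]), 'attitude': array([-0.27377419,  0.88229551, -0.3644032 ,  0.11752718])}
top {'fx': 585.0074728550035, 'fy': 585.0074728550035, 'cx': 311.1329913956606, 'cy': 232.249448966024, 'position': array([0.43297885, 0.08298562, 1.41356837]), 'attitude': array([-0.70487581,  0.70539522, -0.05016673,  0.05523562])}
{'clock': 0.1, 'q': array([ 1.31380042,  0.68986772, -0.19453868,  1.56620206,  0.15732375,
        0.9025167 , -0.21509599]), 'qd': array([ 0.00110928, -0.00114008,  0.00059674, -0.00226042,  0.00106074,
        0.00032027, -0.00096379]), 'joint_torque': array([-3.76252850e-03, -5.28508472e+01, -1.27197772e+00, -1.53839761e+01,
       -5.26527339e-02,  1.97389236e-03,  8.35243009e-05]), 'tool_pos': array([ 0.17900095, -0.59824433,  0.23802105]), 'eef_rot': array([ 9.89440421e-01,  1.44937962e-01, -1.78712209e-04, -7.79523311e-04]), 'contact_force': array([ 0.19525444,  0.58619945, -0.57407968]), 'moment': array([-0.03399558, -0.02179306, -0.00316434]), 'finger_force': 0.0, 'opening': 1.0004741606531764}
```

View pics/top0.png

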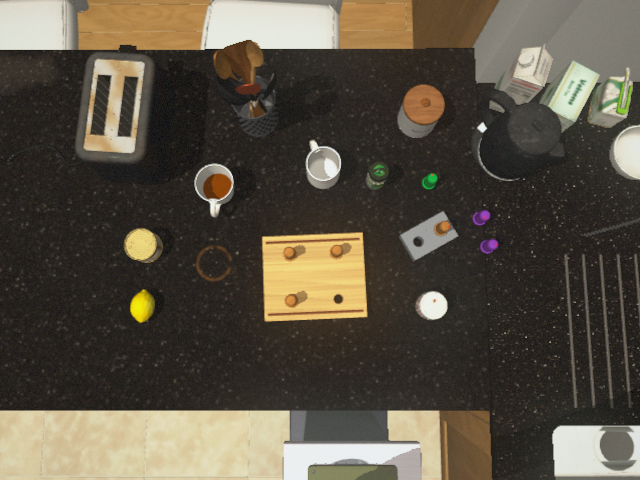

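View pics/scene0.png

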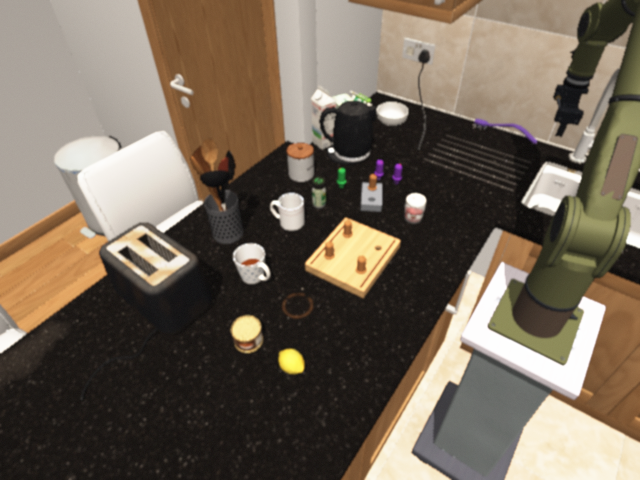

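The top view shows the empty hole near (338,299), the peg near (444,227), and the empty well near (418,241). The scene view shows the hole near (378,247) and the peg near (373,182). Next I'll measure these with masks.

```bash
cat > h.py <<'E'
import numpy as np, cv2
from plant import r
from scipy.spatial.transform import Rotation as R
def ray(n,u,v):
    c=r.camera_params(n); d=R.from_quat(c["attitude"]).apply([(u-c["cx"])/c["fx"],(v-c["cy"])/c["fy"],1]); return np.array(c["position"]),d
def onz(n,u,v,z):
    p,d=ray(n,u,v); return p+d*(z-p[2])/d[2]
def proj(n,X):
    c=r.camera_params(n); p=R.from_quat(c["attitude"]).inv().apply(np.array(X)-c["position"]); return np.array([c["fx"]*p[0]/p[2]+c["cx"],c["fy"]*p[1]/p[2]+c["cy"]])
def two(a,b):
    (p,d),(q,e)=ray("top",*a),ray("scene",*b); d=d/np.linalg.norm(d);e=e/np.linalg.norm(e)
    s=np.linalg.lstsq(np.c_[d,-e],q-p,rcond=None)[0]; A=p+d*s[0];B=q+e*s[1]; return (A+B)/2,np.linalg.norm(A-B)
def blobs(m,amin=4):
    n,l,s,c=cv2.connectedComponentsWithStats(m.astype(np.uint8)); return [(c[i].round(1).tolist(),int(s[i,4]),s[i,:4].tolist()) for i in range(1,n) if s[i,4]>=amin]
E
python3 - <<'E'
from h import *
t=cv2.imread("pics/top0.png"); s=cv2.imread("pics/scene0.png")
def dark(im,x0,y0,x1,y1,th):
    g=im[y0:y1,x0:x1].max(2); return [((b[0][0]+x0,b[0][1]+y0),b[1]) for b in blobs(g<th)]
h=dark(t,328,288,350,308,90); w=dark(t,411,235,425,248,60)
print("hole",h,[onz("top",*b[0],.03) for b in h]); print("well",w,[onz("top",*b[0],.028) for b in w])
hs=dark(s,370,240,388,254,120); print("hole scene",hs,[onz("scene",*b[0],.03) for b in hs])
# board
hsv=cv2.cvtColor(t,cv2.COLOR_BGR2HSV); m=cv2.inRange(hsv,(10,60,120),(30,255,255)); m[:225]=0;m[330:]=0;m[:,:250]=0;m[:,380:]=0
c=max(cv2.findContours(m,0,2)[0],key=cv2.contourArea); rc=cv2.minAreaRect(c); bp=cv2.boxPoints(rc); W=np.array([onz("top",*p,.03) for p in bp]); print("board",bp,W,[np.linalg.norm(W[i]-W[i-1]) for i in range(4)],W.mean(0))
# holder
m=((t.max(2).astype(int)-t.min(2)<25)&(t.max(2)>80)).astype(np.uint8); m[:205]=0;m[262:]=0;m[:,:395]=0;m[:,465:]=0
c=max(cv2.findContours(m,0,2)[0],key=cv2.contourArea); bp=cv2.boxPoints(cv2.minAreaRect(c)); W=np.array([onz("top",*p,.028) for p in bp]); print("holder",bp,W,[np.linalg.norm(W[i]-W[i-1]) for i in range(4)],W.mean(0))
print("pegtop",onz("top",444,227,.084), proj("top",onz("top",444,227,.084)))
a=cv2.resize(t[205:315,325:465],None,fx=5,fy=5,interpolation=2); b=cv2.resize(s[160:270,330:430],None,fx=5,fy=5,interpolation=2)
cv2.imwrite("pics/c1.png",a);cv2.imwrite("pics/c2.png",b)
E
```

```text
hole [((337.7, 298.5), 51)] [array([0.48338337, 0.03048463, 0.03      ])]
well [((417.0, 241.7), 47)] [array([ 0.61813301, -0.15969593,  0.028     ])]
hole scene [] []
board [[260.41934 235.85449]
 [363.57297 231.46497]
 [367.20786 316.88477]
 [264.05423 321.2743 ]] [[ 0.63239912  0.21417058  0.03      ]
 [ 0.64269603 -0.03245559  0.03      ]
 [ 0.44059132 -0.03822163  0.03      ]
 [ 0.430485    0.20309768  0.03      ]] [np.float64(0.202217507618115), np.float64(0.2468410375394008), np.float64(0.20218694340185317), np.float64(0.24153084332412664)] [0.53654287 0.08664776 0.03      ]
holder [[398.10413 234.97034]
 [443.18896 209.01242]
 [458.41516 235.45795]
 [413.33032 261.41586]] [[ 0.63441606 -0.11501576  0.028     ]
 [ 0.69737947 -0.2247602   0.028     ]
 [ 0.6330596  -0.25890746  0.028     ]
 [ 0.57092164 -0.14971614  0.028     ]] [np.float64(0.0723578524831147), np.float64(0.12652365419792125), np.float64(0.07282225569169602), np.float64(0.12563388591807065)] [ 0.63394419 -0.18709989  0.028     ]
pegtop [ 0.64464847 -0.21276575  0.084     ] [444. 227.]
```

View pics/c1.png

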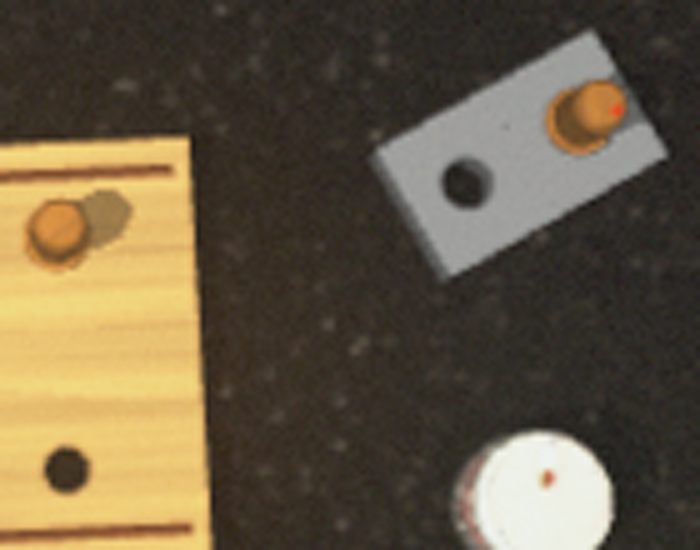

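View pics/c2.png

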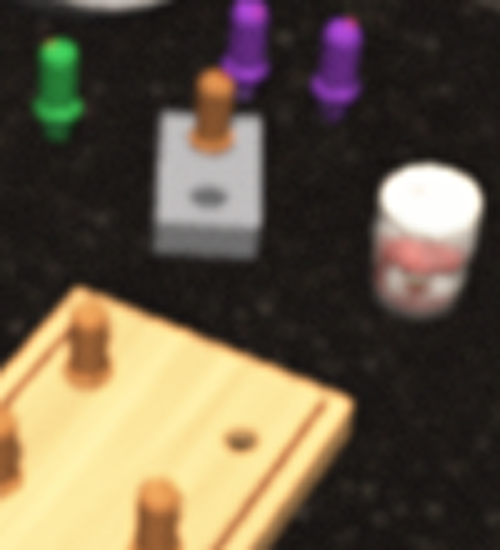

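The crops show the peg's handle-top disc at top-view pixel (444.3,226) and the hole at (338,298.6). In the scene view the hole is at about (377.8,247.6). Next I'll cross-check these and work out the move.

```bash
cat >> h.py <<'E'
def go(pos,yaw=None,ref=None):
    """tool-frame xyz and rot-z to reach TCP pos, with tool y axis at world angle yaw"""
    s=r.get_state(); T=R.from_quat(s["eef_rot"]); p=s["tool_pos"]
    y=T.apply([0,1,0]); a=np.arctan2(y[1],y[0]); print("tcp",p.round(4),"yaw",a.round(3),"tilt",T.apply([0,0,1]).round(4),"q",s["q"].round(2),"F",s["contact_force"].round(1),"M",s["moment"].round(2),"open",round(s["opening"],3),"ff",round(s["finger_force"],1),"t",s["clock"])
    out=T.inv().apply(np.array(pos)-p); 
    y2=a if yaw is None else yaw
    G=R.from_matrix(np.c_[[np.sin(y2)*-1,np.cos(y2),0],[np.cos(y2),np.sin(y2),0],[0,0,-1]])
    yv=np.array([np.cos(y2),np.sin(y2),0]); zv=np.array([0,0,-1.]); G=R.from_matrix(np.c_[np.cross(yv,zv),yv,zv])
    print("xyz",out.round(4),"rot",(T.inv()*G).as_rotvec().round(3))
E
python3 - <<'E'
from h import *
print("top disc",onz("top",444.4,225.9,.080),"collar",onz("top",440.8,228.9,.034))
print("hole 2view",two((338,298.6),(377.8,247.6)),onz("scene",377.8,247.6,.03),"well scene",onz("scene",330+208/5-.4,160+196/5-.4,.028))
print("peg bottom of handle scene",two((440.8,228.9),(330+211/5-.4,160+138/5-.4)))
for p in((481,218),(489,246)):print("purple",onz("top",*p,.07))
go([.647,-.212,.2])
E
```

```text
top disc [ 0.64785157 -0.21466315  0.08      ] collar [ 0.64803434 -0.21611933  0.034     ]
hole 2view (array([0.48213853, 0.02919685, 0.0275609 ]), np.float64(0.0024070911218015837)) [0.48002639 0.03086667 0.03      ] well scene [ 0.6167849  -0.16274999  0.028     ]
peg bottom of handle scene (array([ 0.64773267, -0.21753075,  0.02954934]), np.float64(0.002179079914812465))
purple [ 0.66795951 -0.30252525  0.07      ]
purple [ 0.6023108 -0.318121   0.07     ]
tcp [ 0.179  -0.5982  0.238 ] yaw -1.28 tilt [-6.0e-04  1.5e-03 -1.0e+00] q [ 1.31  0.69 -0.19  1.57  0.16  0.9  -0.22] F [ 0.2  0.6 -0.6] M [-0.03 -0.02 -0.  ] open 1.0 ff 0.0 t 0.1
xyz [ 0.5591 -0.2357  0.0383] rot [-0.002  0.     0.   ]
```

carry_out([
  {"rot": [0, 0, 0], "xyz": [0.02, -0.008, 0], "grip": 100},
  {"rot": [0, 0, 0], "xyz": [0.05, -0.021, 0], "grip": 100},
  {"rot": [0, 0, 0], "xyz": [0.085, -0.036, 0], "grip": 100},
  {"rot": [0, 0, 0], "xyz": [0.12, -0.051, 0], "grip": 100},
  {"rot": [0, 0, 0], "xyz": [0.155, -0.066, 0], "grip": 100},
  {"rot": [0, 0, 0], "xyz": [0.19, -0.08, 0], "grip": 100},
  {"rot": [0, 0, 0], "xyz": [0.225, -0.095, 0], "grip": 100},
  {"rot": [0, 0, 0], "xyz": [0.26, -0.11, 0], "grip": 100},
])

```text
clock: 0.77
tool_pos: [0.3977, -0.4173, 0.2384]
eef_rot: [0.989, 0.145, -0.0, -0.0]
contact_force: [0.1, 0.4, -0.6]
opening: 0.606
finger_force: 0.0
```

```bash
python3 -c "
from h import *
go([.648,-.2145,.15],-1.28)"
```

```text
tcp [ 0.3977 -0.4173  0.2384] yaw -1.28 tilt [-6.e-04  4.e-04 -1.e+00] q [ 0.83  0.62 -0.17  1.72  0.13  0.81 -0.68] F [ 0.1  0.4 -0.6] M [-0.04 -0.04 -0.05] open 0.606 ff 0.0 t 0.7667
xyz [ 0.298  -0.1225  0.0884] rot [-0.001  0.    -0.   ]
```

carry_out([
  {"rot": [0, 0, -0.12], "xyz": [0.035, -0.0145, 0.005], "grip": 100},
  {"rot": [0, 0, -0.24], "xyz": [0.072, -0.03, 0.01], "grip": 100},
  {"rot": [0, 0, -0.36], "xyz": [0.11, -0.046, 0.02], "grip": 100},
  {"rot": [0, 0, -0.48], "xyz": [0.147, -0.061, 0.03], "grip": 100},
  {"rot": [0, 0, -0.6], "xyz": [0.185, -0.077, 0.04], "grip": 100},
  {"rot": [0, 0, -0.72], "xyz": [0.222, -0.092, 0.05], "grip": 100},
  {"rot": [0, 0, -0.84], "xyz": [0.26, -0.107, 0.06], "grip": 100},
  {"rot": [0, 0, -0.96], "xyz": [0.298, -0.1225, 0.07], "grip": 100},
])

```text
clock: 1.43
tool_pos: [0.647, -0.2156, 0.1681]
eef_rot: [0.809, 0.588, -0.0, -0.0]
contact_force: [0.5, -0.6, -0.7]
opening: 0.606
finger_force: 0.0
```

carry_out([
  {"rot": [0, 0, -0.12], "xyz": [0, 0, 0], "grip": 100},
  {"rot": [0, 0, -0.24], "xyz": [0, 0, 0], "grip": 100},
  {"rot": [0, 0, -0.36], "xyz": [0, 0, 0], "grip": 100},
  {"rot": [0, 0, -0.48], "xyz": [0, 0, 0], "grip": 100},
  {"rot": [0, 0, -0.6], "xyz": [0, 0, 0], "grip": 100},
  {"rot": [0, 0, -0.72], "xyz": [0, 0, 0], "grip": 100},
  {"rot": [0, 0, -0.84], "xyz": [0, 0, 0], "grip": 100},
  {"rot": [0, 0, -0.96], "xyz": [0, 0, 0], "grip": 100},
])

```text
clock: 2.1
tool_pos: [0.6456, -0.2171, 0.1685]
eef_rot: [0.446, 0.895, -0.0, -0.0]
contact_force: [-0.5, -0.5, 0.2]
opening: 0.61
finger_force: 0.0
```

```bash
python3 -c "
from h import *
go([.648,-.2145,.1])
for n in('scene',):
    im=r.snapshot(n)[:,:,::-1]; cv2.imwrite('pics/a.png',cv2.resize(im[110:230,310:470],None,fx=5,fy=5))
im=r.snapshot('top')[:,:,::-1]; cv2.imwrite('pics/b.png',cv2.resize(im[170:290,370:530],None,fx=5,fy=5))
"
```

```text
tcp [ 0.6456 -0.2171  0.1685] yaw 0.646 tilt [-1.1e-03 -1.0e-04 -1.0e+00] q [ 0.56  0.91 -0.63  1.43  0.59  1.    0.44] F [-0.5 -0.5  0.2] M [-0.05 -0.16  0.01] open 0.61 ff 0.0 t 2.1
xyz [0.0006 0.0035 0.0685] rot [-0.001 -0.001 -0.   ]
```

View pics/a.png

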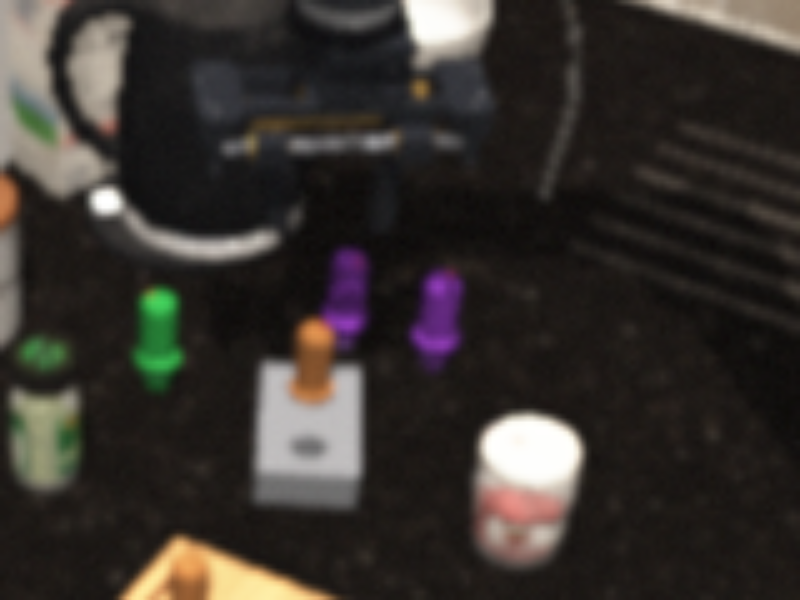

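The scene view shows fingertips near crop (270,215) and (385,225), with the peg top at (315,325) below them. I'll compare that with the projected TCP.

```bash
python3 -c "
from h import *
for X in([.6456,-.2171,.1685],[.6456+.0266*.8,-.2171+.0266*.6,.1685],[.6456-.0266*.8,-.2171-.0266*.6,.1685],[.648,-.2155,.08]): print((proj('scene',X)-[310,110])*5+2,(proj('top',X)-[370,170])*5+2)
im=cv2.imread('pics/scene0.png')
print(onz('scene',310+315/5-.4,110+330/5-.4,.081))
"
```

```text
[326.07364461 226.05619074] [424.61776301 253.92407103]
[286.52921855 227.19568798] [385.81599698 205.42580637]
[365.58763369 224.91757056] [463.62174286 302.67508243]
[312.61668665 332.29044677] [375.80705862 281.17970544]
[ 0.64733904 -0.21752403  0.081     ]
```

View pics/b.png

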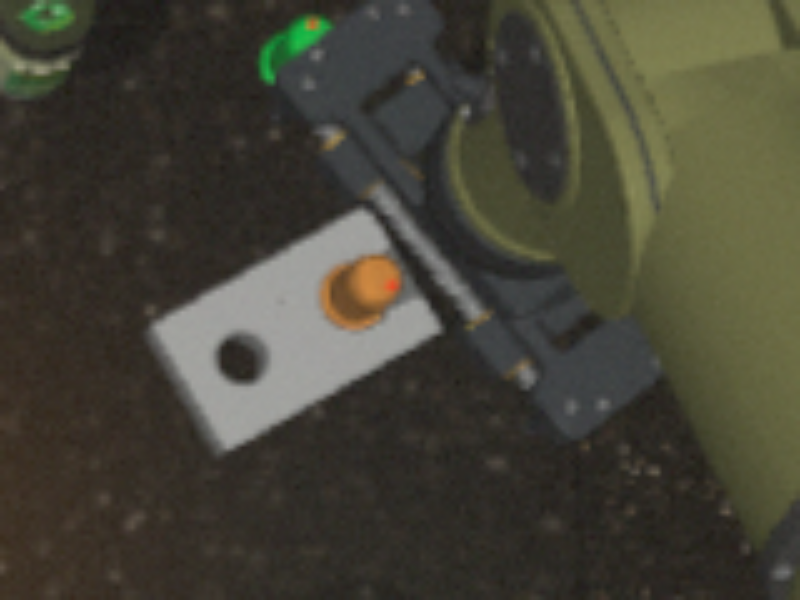

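carry_out([
  {"rot": [0, 0, 0], "xyz": [0, 0, 0.02], "grip": 100},
  {"rot": [0, 0, 0], "xyz": [0, 0, 0.04], "grip": 100},
  {"rot": [0, 0, 0], "xyz": [0, 0, 0.055], "grip": 100},
  {"rot": [0, 0, 0], "xyz": [0, 0, 0.06], "grip": 100},
  {"rot": [0, 0, 0], "xyz": [0, 0, 0.06], "grip": 100},
  {"rot": [0, 0, 0], "xyz": [0, 0, 0.06], "grip": 100},
])

```text
clock: 2.7
tool_pos: [0.6463, -0.2168, 0.1093]
eef_rot: [0.449, 0.893, 0.0, 0.0]
contact_force: [0.3, -0.1, -0.8]
opening: 0.607
finger_force: 0.0
```

```bash
python3 -c "
from h import *
go([.6475,-.2155,.041])
"
```

```text
tcp [ 0.6463 -0.2168  0.1093] yaw 0.639 tilt [ 3.e-04  0.e+00 -1.e+00] q [ 0.55  0.98 -0.59  1.46  0.63  0.9   0.39] F [ 0.3 -0.1 -0.8] M [-0.05 -0.11  0.  ] open 0.607 ff 0.0 t 2.7
xyz [0.0003 0.0017 0.0683] rot [ 0.  0. -0.]
```

carry_out([
  {"rot": [0, 0, 0], "xyz": [0, 0.0015, 0.02], "grip": 100},
  {"rot": [0, 0, 0], "xyz": [0, 0.0015, 0.04], "grip": 100},
  {"rot": [0, 0, 0], "xyz": [0, 0.0015, 0.055], "grip": 100},
  {"rot": [0, 0, 0], "xyz": [0, 0.0015, 0.068], "grip": 100},
  {"rot": [0, 0, 0], "xyz": [0, 0.0015, 0.068], "grip": 100},
  {"rot": [0, 0, 0], "xyz": [0, 0.0015, 0.068], "grip": 100},
])

```text
clock: 3.2
tool_pos: [0.6472, -0.216, 0.0409]
eef_rot: [0.449, 0.894, -0.0, -0.0]
contact_force: [-0.4, -0.6, 0.3]
opening: 0.606
finger_force: 0.0
```

carry_out([
  {"rot": [0, 0, 0], "xyz": [0, 0, 0], "grip": 140},
  {"rot": [0, 0, 0], "xyz": [0, 0, 0], "grip": 170},
  {"rot": [0, 0, 0], "xyz": [0, 0, 0], "grip": 200},
  {"rot": [0, 0, 0], "xyz": [0, 0, 0], "grip": 255},
  {"rot": [0, 0, 0], "xyz": [0, 0, 0], "grip": 255},
  {"rot": [0, 0, 0], "xyz": [0, 0, 0], "grip": 255},
], squeeze=40)

```text
clock: 3.7
tool_pos: [0.6476, -0.2161, 0.0417]
eef_rot: [0.449, 0.894, 0.0, 0.001]
contact_force: [-1.6, 1.4, 3.5]
opening: 0.279
finger_force: 40.0
```

```bash
python3 -c "
from h import *
go([.6475,-.2155,.041])
im=r.snapshot('scene')[:,:,::-1]; cv2.imwrite('pics/c.png',cv2.resize(im[110:230,310:470],None,fx=5,fy=5))
"
```

```text
tcp [ 0.6476 -0.2161  0.0417] yaw 0.64 tilt [ 1.e-03 -3.e-04 -1.e+00] q [ 0.52  1.06 -0.55  1.48  0.69  0.8   0.35] F [-1.6  1.4  3.5] M [-0.03 -0.02  0.02] open 0.279 ff 40.0 t 3.7
xyz [0.0006 0.0003 0.0007] rot [ 0.001  0.001 -0.   ]
```

View pics/c.png

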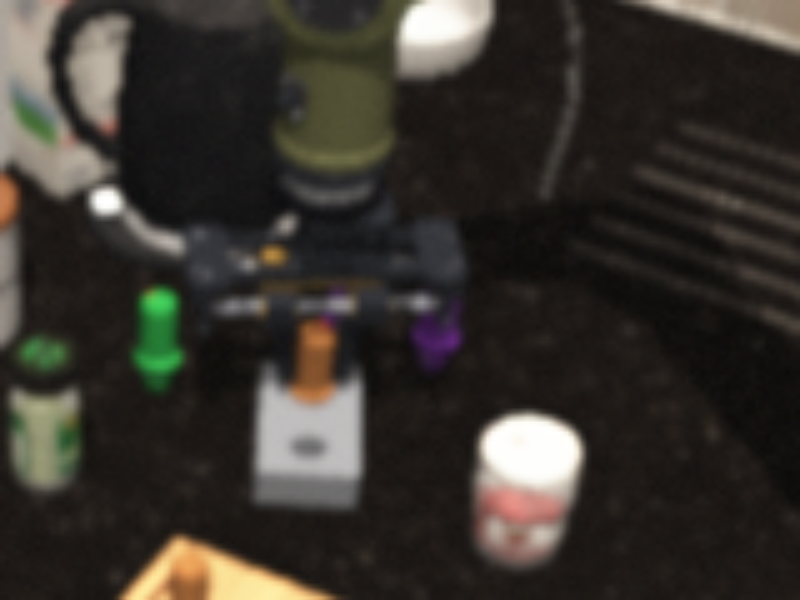

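The peg (crop (315,360)) is gripped between the pads. Lifting.

carry_out([
  {"rot": [0, 0, 0], "xyz": [0, 0, -0.01], "grip": 255},
  {"rot": [0, 0, 0], "xyz": [0, 0, -0.03], "grip": 255},
  {"rot": [0, 0, 0], "xyz": [0, 0, -0.055], "grip": 255},
  {"rot": [0, 0, 0], "xyz": [0, 0, -0.08], "grip": 255},
  {"rot": [0, 0, 0], "xyz": [0, 0, -0.1], "grip": 255},
  {"rot": [0, 0, 0], "xyz": [0, 0, -0.11], "grip": 255},
  {"rot": [0, 0, 0], "xyz": [0, 0, -0.11], "grip": 255},
])

```text
clock: 4.33
tool_pos: [0.6487, -0.2161, 0.154]
eef_rot: [0.449, 0.894, 0.001, 0.002]
contact_force: [0.2, -0.9, -0.7]
opening: 0.282
finger_force: 40.0
```

```bash
python3 -c "
from h import *
go([.4825,.030,.15])
"
```

```text
tcp [ 0.6487 -0.2161  0.154 ] yaw 0.64 tilt [ 4.6e-03 -9.0e-04 -1.0e+00] q [ 0.56  0.92 -0.62  1.44  0.6   0.97  0.42] F [ 0.2 -0.9 -0.7] M [ 0.01 -0.14  0.08] open 0.282 ff 40.0 t 4.3333
xyz [0.2967 0.0135 0.003 ] rot [ 0.003  0.003 -0.   ]
```

carry_out([
  {"rot": [0, 0, -0.1], "xyz": [0.02, 0.001, 0], "grip": 255},
  {"rot": [0, 0, -0.2], "xyz": [0.058, 0.003, 0], "grip": 255},
  {"rot": [0, 0, -0.3], "xyz": [0.098, 0.005, 0], "grip": 255},
  {"rot": [0, 0, -0.4], "xyz": [0.138, 0.007, 0], "grip": 255},
  {"rot": [0, 0, -0.5], "xyz": [0.178, 0.009, 0], "grip": 255},
  {"rot": [0, 0, -0.6], "xyz": [0.218, 0.01, 0], "grip": 255},
  {"rot": [0, 0, -0.7], "xyz": [0.258, 0.012, 0], "grip": 255},
  {"rot": [0, 0, -0.8], "xyz": [0.297, 0.0135, 0], "grip": 255},
])

```text
clock: 5.0
tool_pos: [0.4784, 0.0312, 0.1501]
eef_rot: [0.063, 0.998, 0.0, -0.001]
contact_force: [0.6, 0.3, -1.1]
opening: 0.28
finger_force: 40.0
```

carry_out([
  {"rot": [0, 0, -0.12], "xyz": [0, 0, 0], "grip": 255},
  {"rot": [0, 0, -0.24], "xyz": [0, 0, 0], "grip": 255},
  {"rot": [0, 0, -0.36], "xyz": [0, 0, 0], "grip": 255},
  {"rot": [0, 0, -0.48], "xyz": [0, 0, 0], "grip": 255},
  {"rot": [0, 0, -0.6], "xyz": [0, 0, 0], "grip": 255},
  {"rot": [0, 0, -0.72], "xyz": [0, 0, 0], "grip": 255},
  {"rot": [0, 0, -0.84], "xyz": [0, 0, 0], "grip": 255},
  {"rot": [0, 0, -0.96], "xyz": [0, 0, 0], "grip": 255},
])

```text
clock: 5.67
tool_pos: [0.4798, 0.0298, 0.1499]
eef_rot: [-0.406, 0.914, 0.0, -0.001]
contact_force: [0.3, 0.2, -0.4]
opening: 0.279
finger_force: 40.0
```

```bash
python3 -c "
from h import *
go([.4825,.030,.15])
"
```

```text
tcp [0.4798 0.0298 0.1499] yaw 2.406 tilt [-2.4e-03 -2.0e-04 -1.0e+00] q [ 0.42  0.84 -0.99  2.05  0.99  0.84  1.23] F [ 0.3  0.2 -0.4] M [ 0.14 -0.14 -0.01] open 0.279 ff 40.0 t 5.6667
xyz [-0.0019 -0.0019 -0.0001] rot [ 0.002 -0.002  0.   ]
```

carry_out([
  {"rot": [0, 0, -0.12], "xyz": [0, 0, 0.005], "grip": 255},
  {"rot": [0, 0, -0.24], "xyz": [0, 0, 0.015], "grip": 255},
  {"rot": [0, 0, -0.36], "xyz": [0, 0, 0.025], "grip": 255},
  {"rot": [0, 0, -0.48], "xyz": [0, 0, 0.035], "grip": 255},
  {"rot": [0, 0, -0.6], "xyz": [0, 0, 0.045], "grip": 255},
  {"rot": [0, 0, -0.72], "xyz": [0, 0, 0.055], "grip": 255},
  {"rot": [0, 0, -0.84], "xyz": [0, 0, 0.06], "grip": 255},
  {"rot": [0, 0, -0.96], "xyz": [0, 0, 0.065], "grip": 255},
])

```text
clock: 6.33
tool_pos: [0.4795, 0.0299, 0.0843]
eef_rot: [0.782, -0.623, -0.001, 0.001]
contact_force: [-0.8, -0.3, -0.5]
opening: 0.278
finger_force: 40.0
```

carry_out([
  {"rot": [0, 0, 0], "xyz": [0, 0, 0], "grip": 255},
  {"rot": [0, 0, 0], "xyz": [0, 0, 0], "grip": 255},
  {"rot": [0, 0, 0], "xyz": [0, 0, 0], "grip": 255},
  {"rot": [0, 0, 0], "xyz": [0, 0, 0], "grip": 255},
])

```text
clock: 6.67
tool_pos: [0.4807, 0.0303, 0.0862]
eef_rot: [0.779, -0.627, 0.0, -0.0]
contact_force: [0.2, -0.4, -0.3]
opening: 0.281
finger_force: 40.0
```

```bash
python3 -c "
from h import *
go([.4825,.030,.08])
a=r.snapshot('scene')[:,:,::-1][195:295,320:440]; b=r.snapshot('top')[:,:,::-1][250:350,280:400]
cv2.imwrite('pics/d.png',np.vstack([cv2.resize(x,(600,500))[100:400] for x in(a,b)]))
for X in([.4825,.03,.03],): print((proj('scene',X)-[320,195])*5+2-[0,100],(proj('top',X)-[280,250])*5+2+[0,200])
"
```

```text
tcp [0.4807 0.0303 0.0862] yaw -2.925 tilt [ 1.e-04 -1.e-04 -1.e+00] q [ 0.44  1.01 -1.06  2.09  1.24  0.9   1.97] F [ 0.2 -0.4 -0.3] M [ 0.07 -0.04  0.03] open 0.281 ff 40.0 t 6.6667
xyz [ 0.0006 -0.0017  0.0062] rot [-0. -0. -0.]
[288.22055609 162.54742448] [291.54421196 446.38927697]
```

View pics/d.png

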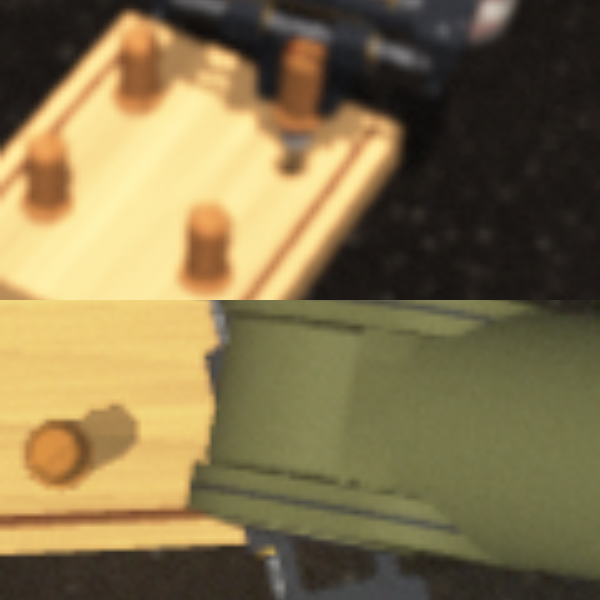

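The scene half shows the peg's collar at (298,118), its shank just above the hole, and the hole at (290,165). The arm hides the top view. Shifting 1.7 mm, then lowering until the foot nearly meets the board.

carry_out([
  {"rot": [0, 0, 0], "xyz": [0.0006, -0.0017, 0.004], "grip": 255},
  {"rot": [0, 0, 0], "xyz": [0.0006, -0.0017, 0.01], "grip": 255},
  {"rot": [0, 0, 0], "xyz": [0.0006, -0.0017, 0.014], "grip": 255},
  {"rot": [0, 0, 0], "xyz": [0.0006, -0.0017, 0.017], "grip": 255},
  {"rot": [0, 0, 0], "xyz": [0.0006, -0.0017, 0.017], "grip": 255},
])

```text
clock: 7.18
tool_pos: [0.482, 0.0298, 0.0682]
eef_rot: [0.78, -0.626, -0.0, 0.001]
contact_force: [-0.2, 0.2, -0.4]
opening: 0.277
finger_force: 40.0
```

```bash
python3 -c "
from h import *
go([.4825,.030,.06])
a=r.snapshot('scene')[:,:,::-1][205:265,340:420]
cv2.imwrite('pics/e.png',cv2.resize(a,(800,600),interpolation=2))
s=r.get_state()['tool_pos']
for z in (.033,.058): print((proj('scene',[s[0],s[1],z])-[340,205])*10+4.5)
print('hole0',(np.array([377.8,247.6])-[340,205])*10+4.5)
"
```

```text
tcp [0.482  0.0298 0.0682] yaw -2.923 tilt [-1.4e-03 -3.0e-04 -1.0e+00] q [ 0.43  1.04 -1.04  2.09  1.28  0.89  1.95] F [-0.2  0.2 -0.4] M [ 0.15 -0.03  0.01] open 0.277 ff 40.0 t 7.1833
xyz [-0.     -0.0006  0.0082] rot [ 0.001 -0.     0.   ]
[378.78601278 419.36101073]
[385.13856022 362.66797866]
hole0 [382.5 430.5]
```

View pics/e.png

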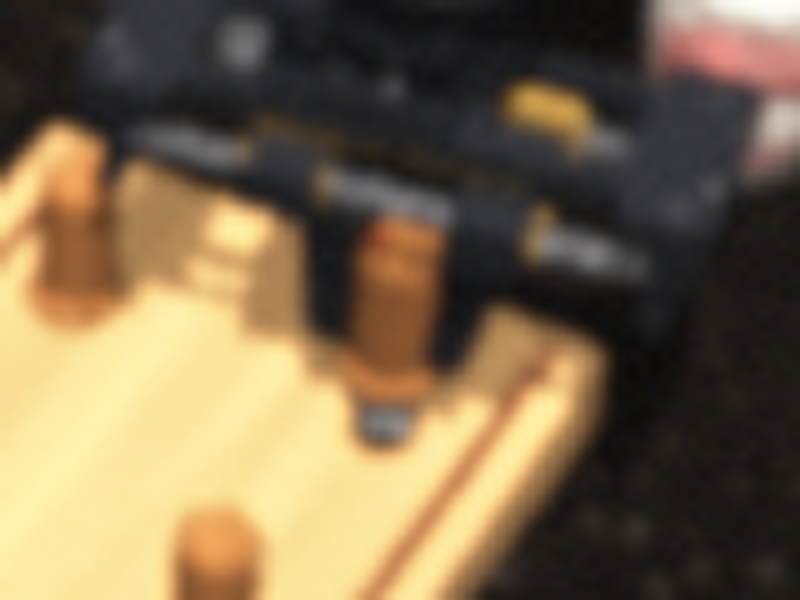

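The shank (385,430) stands right over the hole (382,430), so I'm lowering it.

carry_out([
  {"rot": [0, 0, 0], "xyz": [0, 0, 0.002], "grip": 255},
  {"rot": [0, 0, 0], "xyz": [0, 0, 0.004], "grip": 255},
  {"rot": [0, 0, 0], "xyz": [0, 0, 0.006], "grip": 255},
  {"rot": [0, 0, 0], "xyz": [0, 0, 0.008], "grip": 255},
  {"rot": [0, 0, 0], "xyz": [0, 0, 0.008], "grip": 255},
])

```text
clock: 7.65
tool_pos: [0.4823, 0.0299, 0.0607]
eef_rot: [0.78, -0.626, -0.0, 0.0]
contact_force: [-0.0, -0.8, -0.3]
opening: 0.277
finger_force: 40.0
```

carry_out([
  {"rot": [0, 0, 0], "xyz": [0, 0, 0.003], "grip": 255},
  {"rot": [0, 0, 0], "xyz": [0, 0, 0.006], "grip": 255},
  {"rot": [0, 0, 0], "xyz": [0, 0, 0.009], "grip": 255},
  {"rot": [0, 0, 0], "xyz": [0, 0, 0.0095], "grip": 255},
  {"rot": [0, 0, 0], "xyz": [0, 0, 0.0095], "grip": 255},
])

```text
clock: 8.07
tool_pos: [0.4823, 0.0299, 0.0513]
eef_rot: [0.78, -0.626, -0.0, 0.0]
contact_force: [-0.2, 0.7, -0.7]
opening: 0.281
finger_force: 40.0
```

carry_out([
  {"rot": [0, 0, 0], "xyz": [0, 0, 0.0005], "grip": 255},
  {"rot": [0, 0, 0], "xyz": [0, 0, 0.001], "grip": 255},
  {"rot": [0, 0, 0], "xyz": [0, 0, 0.0015], "grip": 255},
  {"rot": [0, 0, 0], "xyz": [0, 0, 0.0015], "grip": 255},
])

```text
clock: 8.4
tool_pos: [0.4825, 0.03, 0.05]
eef_rot: [0.78, -0.626, 0.0, -0.0]
contact_force: [0.1, 0.2, -0.3]
opening: 0.281
finger_force: 40.0
```

carry_out([
  {"rot": [0, 0, 0], "xyz": [0, 0, 0.0005], "grip": 255},
  {"rot": [0, 0, 0], "xyz": [0, 0, 0.001], "grip": 255},
  {"rot": [0, 0, 0], "xyz": [0, 0, 0.001], "grip": 255},
])

```text
clock: 8.65
tool_pos: [0.4826, 0.0301, 0.0492]
eef_rot: [0.78, -0.626, 0.0, -0.0]
contact_force: [-1.0, -0.1, 2.0]
opening: 0.283
finger_force: 40.0
```

Contact. I'll press up to about 15 N.

carry_out([
  {"rot": [0, 0, 0], "xyz": [0, 0, 0.0004], "grip": 255},
  {"rot": [0, 0, 0], "xyz": [0, 0, 0.0008], "grip": 255},
  {"rot": [0, 0, 0], "xyz": [0, 0, 0.0008], "grip": 255},
])

```text
clock: 8.9
tool_pos: [0.4826, 0.0302, 0.0487]
eef_rot: [0.78, -0.626, 0.0, -0.0]
contact_force: [-0.1, -1.0, 6.9]
opening: 0.282
finger_force: 40.0
```

carry_out([
  {"rot": [0, 0, 0], "xyz": [0, 0, 0.0006], "grip": 255},
  {"rot": [0, 0, 0], "xyz": [0, 0, 0.0013], "grip": 255},
  {"rot": [0, 0, 0], "xyz": [0, 0, 0.0013], "grip": 255},
  {"rot": [0, 0, 0.08], "xyz": [0, 0, 0.0014], "grip": 255},
  {"rot": [0, 0, 0.16], "xyz": [0, 0, 0.00155], "grip": 255},
  {"rot": [0, 0, 0.24], "xyz": [0, 0, 0.0017], "grip": 255},
  {"rot": [0, 0, 0.32], "xyz": [0, 0, 0.00185], "grip": 255},
  {"rot": [0, 0, 0.4], "xyz": [0, 0, 0.002], "grip": 255},
])

```text
clock: 9.57
tool_pos: [0.4827, 0.0304, 0.0474]
eef_rot: [-0.639, 0.769, -0.001, 0.001]
contact_force: [-1.7, -1.4, 12.7]
opening: 0.282
finger_force: 40.0
```

```bash
python3 -c "
from h import *
go([.4825,.030,.042])"
```

```text
tcp [0.4827 0.0304 0.0474] yaw 2.957 tilt [ 1.6e-03 -1.0e-04 -1.0e+00] q [ 0.4   1.06 -0.98  2.1   1.33  0.85  1.51] F [-1.7 -1.4 12.7] M [-0.2   0.34  0.04] open 0.282 ff 40.0 t 9.5667
xyz [0.0004 0.0002 0.0054] rot [-0.002  0.     0.   ]
```

carry_out([
  {"rot": [0, 0, 0.08], "xyz": [0, 0, 0.0004], "grip": 255},
  {"rot": [0, 0, 0.16], "xyz": [0, 0, 0.0006], "grip": 255},
  {"rot": [0, 0, 0.24], "xyz": [0, 0, 0.0008], "grip": 255},
  {"rot": [0, 0, 0.32], "xyz": [0, 0, 0.001], "grip": 255},
  {"rot": [0, 0, 0.4], "xyz": [0, 0, 0.0011], "grip": 255},
  {"rot": [0, 0, 0.48], "xyz": [0, 0, 0.0013], "grip": 255},
  {"rot": [0, 0, 0.56], "xyz": [0, 0, 0.0014], "grip": 255},
  {"rot": [0, 0, 0.64], "xyz": [0, 0, 0.0016], "grip": 255},
])

```text
clock: 10.23
tool_pos: [0.483, 0.0302, 0.046]
eef_rot: [-0.364, 0.931, -0.001, 0.001]
contact_force: [-1.3, -2.6, 15.1]
opening: 0.279
finger_force: 40.0
```

carry_out([
  {"rot": [0, 0, 0.08], "xyz": [0, 0, 0.00015], "grip": 255},
  {"rot": [0, 0, 0.16], "xyz": [0, 0, 0.0003], "grip": 255},
  {"rot": [0, 0, 0.24], "xyz": [0, 0, 0.00045], "grip": 255},
  {"rot": [0, 0, 0.32], "xyz": [0, 0, 0.0006], "grip": 255},
  {"rot": [0, 0, 0.4], "xyz": [0, 0, 0.00075], "grip": 255},
  {"rot": [0, 0, 0.48], "xyz": [0, 0, 0.0009], "grip": 255},
  {"rot": [0, 0, 0.56], "xyz": [0, 0, 0.00105], "grip": 255},
  {"rot": [0, 0, 0.64], "xyz": [0, 0, 0.0012], "grip": 255},
])

```text
clock: 10.9
tool_pos: [0.483, 0.0298, 0.0447]
eef_rot: [-0.053, 0.999, -0.001, 0.001]
contact_force: [-1.1, -1.7, 14.2]
opening: 0.279
finger_force: 40.0
```

```bash
python3 -c "
from h import *
go([.4825,.030,.042])"
```

```text
tcp [0.483  0.0298 0.0447] yaw 1.677 tilt [ 0.0021 -0.0013 -1.    ] q [ 0.34  1.01 -0.86  2.1   1.31  0.73  0.25] F [-1.1 -1.7 14.2] M [-0.55  0.18  0.05] open 0.279 ff 40.0 t 10.9
xyz [0.0005 0.0002 0.0027] rot [-0.001  0.002  0.   ]
```

carry_out([
  {"rot": [0, 0, 0.08], "xyz": [0, 0, 0.0002], "grip": 255},
  {"rot": [0, 0, 0.16], "xyz": [0, 0, 0.00035], "grip": 255},
  {"rot": [0, 0, 0.24], "xyz": [0, 0, 0.0005], "grip": 255},
  {"rot": [0, 0, 0.32], "xyz": [0, 0, 0.00065], "grip": 255},
  {"rot": [0, 0, 0.4], "xyz": [0, 0, 0.0008], "grip": 255},
  {"rot": [0, 0, 0.48], "xyz": [0, 0, 0.00095], "grip": 255},
  {"rot": [0, 0, 0.56], "xyz": [0, 0, 0.0011], "grip": 255},
  {"rot": [0, 0, 0.64], "xyz": [0, 0, 0.0013], "grip": 255},
])

```text
clock: 11.57
tool_pos: [0.4826, 0.0297, 0.0436]
eef_rot: [0.264, 0.965, -0.001, 0.001]
contact_force: [-3.3, -3.6, 20.3]
opening: 0.284
finger_force: 40.0
```

carry_out([
  {"rot": [0, 0, 0.08], "xyz": [0, 0, 0.00015], "grip": 255},
  {"rot": [0, 0, 0.16], "xyz": [0, 0, 0.0003], "grip": 255},
  {"rot": [0, 0, 0.24], "xyz": [0, 0, 0.00045], "grip": 255},
  {"rot": [0, 0, 0.32], "xyz": [0, 0, 0.0006], "grip": 255},
  {"rot": [0, 0, 0.4], "xyz": [0, 0, 0.0007], "grip": 255},
  {"rot": [0, 0, 0.48], "xyz": [0, 0, 0.0008], "grip": 255},
])

```text
clock: 12.07
tool_pos: [0.4829, 0.0302, 0.0435]
eef_rot: [0.485, 0.874, 0.0, 0.002]
contact_force: [-3.3, -1.6, 24.6]
opening: 0.281
finger_force: 40.0
```

carry_out([
  {"rot": [0, 0, 0.08], "xyz": [0, 0, -0.0006], "grip": 255},
  {"rot": [0, 0, 0.16], "xyz": [0, 0, -0.0012], "grip": 255},
  {"rot": [0, 0, 0.24], "xyz": [0, 0, -0.0012], "grip": 255},
  {"rot": [0, 0, 0.32], "xyz": [0, 0, -0.0012], "grip": 255},
])

```text
clock: 12.4
tool_pos: [0.4831, 0.0303, 0.0436]
eef_rot: [0.619, 0.786, 0.001, 0.001]
contact_force: [-0.3, -0.5, 12.3]
opening: 0.277
finger_force: 40.0
```

carry_out([
  {"rot": [0, 0, 0.08], "xyz": [0, 0, 0], "grip": 255},
  {"rot": [0, 0, 0.16], "xyz": [0, 0, 0], "grip": 255},
  {"rot": [0, 0, 0.24], "xyz": [0, 0, 0], "grip": 255},
  {"rot": [0, 0, 0.32], "xyz": [0, 0, 0], "grip": 255},
  {"rot": [0, 0, 0.4], "xyz": [0, 0, 0], "grip": 255},
  {"rot": [0, 0, 0.48], "xyz": [0, 0, 0], "grip": 255},
  {"rot": [0, 0, 0.56], "xyz": [0, 0, 0], "grip": 255},
  {"rot": [0, 0, 0.64], "xyz": [0, 0, 0], "grip": 255},
])

```text
clock: 13.07
tool_pos: [0.4833, 0.0306, 0.0436]
eef_rot: [0.834, 0.551, 0.001, 0.0]
contact_force: [-1.5, -0.5, 11.0]
opening: 0.278
finger_force: 40.0
```

```bash
python3 -c "
from h import *
go([.4825,.030,.042])
a=r.snapshot('scene')[:,:,::-1][205:265,340:420]
cv2.imwrite('pics/f.png',cv2.resize(a,(800,600),interpolation=2))"
```

```text
tcp [0.4833 0.0306 0.0436] yaw -0.403 tilt [ 2.4e-03  5.0e-04 -1.0e+00] q [ 0.19  0.92 -0.57  2.11  1.19  0.48 -1.73] F [-1.5 -0.5 11. ] M [-0.15  0.09  0.03] open 0.278 ff 40.0 t 13.0667
xyz [-0.0008 -0.0005  0.0016] rot [ 0.002 -0.001  0.   ]
```

View pics/f.png

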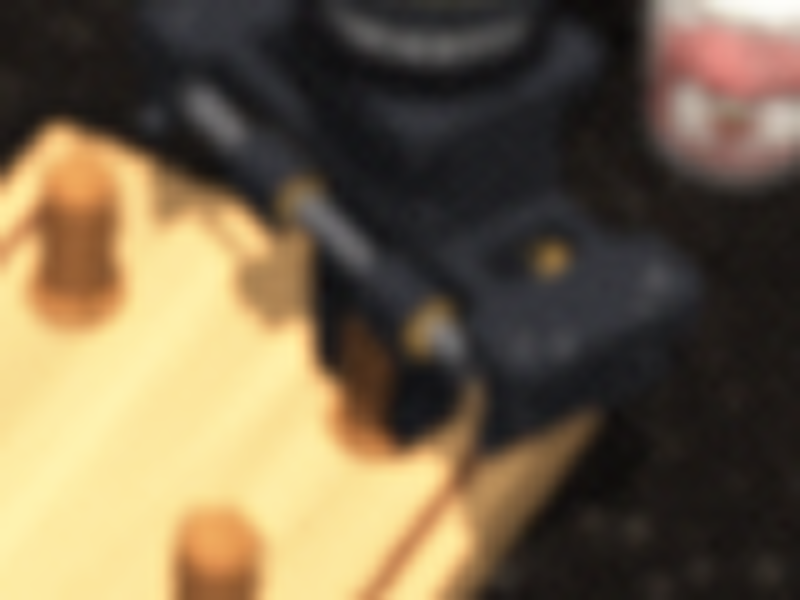

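The picture shows the collar (370,435) down on the board. Force and height also stay constant while it turns. I'll give it a last firm turn, then release.

carry_out([
  {"rot": [0, 0, 0.06], "xyz": [0, 0, 0.0005], "grip": 255},
  {"rot": [0, 0, 0.12], "xyz": [0, 0, 0.0008], "grip": 255},
  {"rot": [0, 0, 0.18], "xyz": [0, 0, 0.0008], "grip": 255},
  {"rot": [0, 0, 0.24], "xyz": [0, 0, 0.0008], "grip": 255},
  {"rot": [0, 0, 0.3], "xyz": [0, 0, 0.0008], "grip": 255},
  {"rot": [0, 0, 0.36], "xyz": [0, 0, 0.0008], "grip": 255},
])

```text
clock: 13.62
tool_pos: [0.4832, 0.0307, 0.0435]
eef_rot: [0.919, 0.394, 0.001, 0.0]
contact_force: [-2.0, -1.7, 20.0]
opening: 0.28
finger_force: 40.0
```

carry_out([
  {"rot": [0, 0, 0], "xyz": [0, 0, -0.001], "grip": 255},
  {"rot": [0, 0, 0], "xyz": [0, 0, -0.0018], "grip": 255},
  {"rot": [0, 0, 0], "xyz": [0, 0, -0.0018], "grip": 200},
  {"rot": [0, 0, 0], "xyz": [0, 0, -0.0018], "grip": 120},
  {"rot": [0, 0, 0], "xyz": [0, 0, -0.0018], "grip": 100},
  {"rot": [0, 0, 0], "xyz": [0, 0, -0.0018], "grip": 100},
  {"rot": [0, 0, 0], "xyz": [0, 0, -0.0018], "grip": 100},
])

```text
clock: 14.2
tool_pos: [0.4822, 0.0299, 0.0432]
eef_rot: [0.919, 0.394, -0.0, -0.0]
contact_force: [0.3, -0.7, -0.3]
opening: 0.559
finger_force: 0.0
```

```bash
python3 -c "
from h import *
go([.4825,.030,.042])"
```

```text
tcp [0.4822 0.0299 0.0432] yaw -0.76 tilt [-7.e-04 -1.e-04 -1.e+00] q [ 0.14  0.91 -0.5   2.11  1.14  0.43 -2.04] F [ 0.3 -0.7 -0.3] M [0.03 0.04 0.01] open 0.559 ff 0.0 t 14.2
xyz [0.0003 0.0002 0.0012] rot [-0.     0.001  0.   ]
```

Retreat straight up, then aside for a look.

carry_out([
  {"rot": [0, 0, 0], "xyz": [0, 0, -0.01], "grip": 100},
  {"rot": [0, 0, 0], "xyz": [0, 0, -0.03], "grip": 100},
  {"rot": [0, 0, 0], "xyz": [0, 0, -0.06], "grip": 100},
  {"rot": [0, 0, 0], "xyz": [0, 0, -0.09], "grip": 100},
  {"rot": [0, 0, 0], "xyz": [0, 0, -0.12], "grip": 100},
  {"rot": [0, 0, 0], "xyz": [0, 0, -0.15], "grip": 100},
  {"rot": [0, 0, 0], "xyz": [0, 0, -0.16], "grip": 100},
  {"rot": [0, 0, 0], "xyz": [0, 0, -0.16], "grip": 100},
])

```text
clock: 14.87
tool_pos: [0.4838, 0.0303, 0.2054]
eef_rot: [0.919, 0.394, 0.002, 0.001]
contact_force: [0.2, -0.2, -0.5]
opening: 0.603
finger_force: 0.0
```

```bash
python3 -c "
from h import *
go([.4825,.030,.2])
a=r.snapshot('scene')[:,:,::-1][200:275,320:420]
cv2.imwrite('pics/g.png',cv2.resize(a,(800,600),interpolation=2))
for z in(.03,.086): print((proj('scene',[.4825,.03,z])-[320,200])*8+3.5)"
```

```text
tcp [0.4838 0.0303 0.2054] yaw -0.761 tilt [ 4.5e-03  6.0e-04 -1.0e+00] q [ 0.34  0.67 -0.82  2.    0.7   0.77 -1.66] F [ 0.2 -0.2 -0.5] M [-0.08 -0.02  0.05] open 0.603 ff 0.0 t 14.8667
xyz [-0.0011 -0.0007  0.0054] rot [ 0.003 -0.004  0.   ]
[461.45288974 380.37587918]
[472.95936943 277.44615354]
```

View pics/g.png

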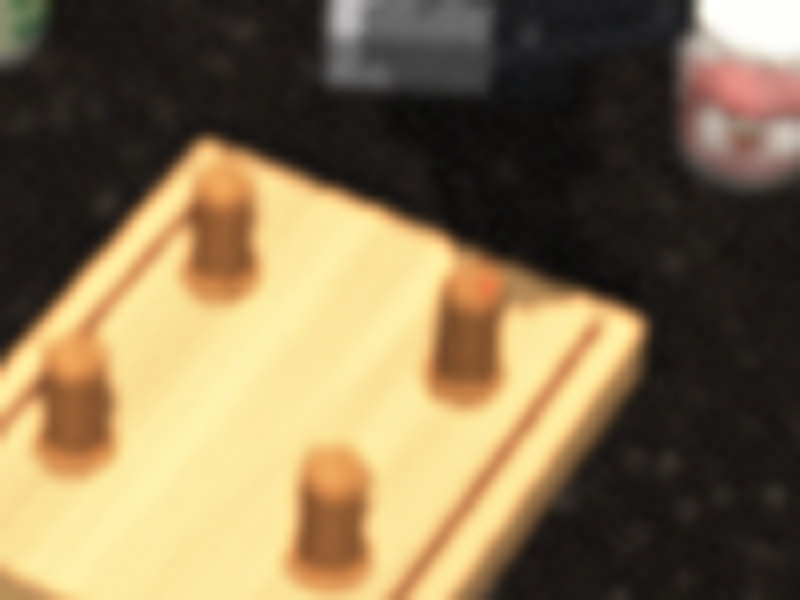

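The peg, from (473,258) to (465,405), stands upright. It looks as tall (147 px) as the fitted pegs, so it is seated.

```bash
python3 -c "
from plant import r
print(r.finish_job())"
```

```text
the job is handed in; nothing more can be done
None
```

I screwed the peg into the rack's empty hole until its collar sat on the board, left it standing upright with the gripper clear, and handed the job in; the push peaked at about 25 N and nothing else was touched.

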